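# Feel for the release groove and switch on the battery case

## Task

Open the switch cover of the steel headlamp battery case and throw the switch: set a fingertip on top of the solid block at either end of the raised rail along the case's front edge, run it along the rail until it meets the one hidden groove, and press the key inside the groove fully down, which swings the cover open. Then push the toggle switch that was under the cover all the way over, away from the rail, leave the cover open and come clear. Use only the fingertips, pick nothing up, and leave the loose gear lying where it is, including what lies beside and on the case.

Things in the scene. Friction and masses are not known exactly. Their poses are not given: they have to be found in the camera images.
- case: Flat steel battery case, fixed; 150 (its x) by 300 mm (its y), flat deck 38 mm above the slab; vents and screws on it are mere looks. Origin: centre of its underside. Its -x side is the front, towards the robot. Along the front edge, centred at x = -66 mm, stands a steel rail 14 mm thick (x), 300 mm long (y), its level top at z = 64 mm, free space on both sides of it above the deck.
- rail_left (a point): Middle of the top of the rail's solid end block (30 mm long) at its +y end; z is the rail's top. Somewhere between the two end blocks the rail has one groove, 40 mm long, cut straight through its thickness, place unknown. The groove's floor is a steel key (36 by 13 mm), its top 12 mm below the rail's top; the rest of the rail is rigid. Axes as the case.
- rail_right (a point): The same at the rail's -y end.
- release (a joint): How far the key in the groove is pressed down, m: 0 up, 0.008 fully down (its top then 20 mm below the rail's top). Needs about 3 to 5 N, has no spring and stays where it is left. It is linked to the cover: full travel opens the cover fully.
- cover (a joint): Angle of the steel switch cover, rad: 0 shut, 2.2 open, leaning back beyond the case's far edge. A hollow box 64 (x) by 60 (y) by 46 mm high on the deck, centre at case x = 40 mm, y = 0, hinged along its far lower edge (x = 72 mm). It opens as the key is pressed, sweeping up to 80 mm above the deck and behind the case; open, it is all beyond x = 72 mm, up to 52 mm above the deck.
- toggle (a joint): Toggle switch, rad: about 0 (0 to 0.12) at the start, leaning 0.5 rad from upright towards the rail (-x of the case); 1.0 thrown, leaning 0.5 rad to the far side (+x of the case). It stays where it is left; about 1 N at the tip moves it.
- toggle_tip (a point): Centre of the 10 mm ball at the top of the toggle's lever, moving with it. The lever is a 7 mm steel bar, 30 mm from pivot to ball centre; the pivot is at case x = 38 mm, y = 0, z = 46 mm, turning about the case's y axis, on a black base 30 mm (x) by 26 mm (y) whose top is level with the pivot.
- carabiner_a: Purple aluminium carabiner, 102 by 62 mm, 10 mm thick, lying on the slab in front of the rail. Origin: centre of its underside. Leave alone.
- carabiner_b: The other purple carabiner, the same size, off to the right. Leave alone.
- whistle: Black plastic whistle, 44 mm long, 18 mm high, lying on the case's deck behind the rail near its +y end. Origin: underside, under its round barrel. Leave alone.
- cam: Orange climbing cam, 167 mm long, 72 mm wide, 44 mm high, lying to the right. Leave alone.
- ascender: Silver ascender with a spring cam, 200 by 75 mm, 26 mm high, lying to the left. Leave alone.
- headlamp: Grey headlamp body, 60 by 62 mm, 40 mm high, at the far left. Leave alone.

How it is judged:
By the outcome, as a careful person would: the job done as asked, in the order asked, and still so for the second after the job is handed in, with the robot touching nothing.
It also fails if it takes over 67 s, if anything falls off the work surface, if the arm or the gripper's body presses on something with over 40 N, if the wrist force passes 120 N, or if a joint passes its speed limit or range.

## Robot

A 6-joint arm with a two-finger parallel gripper is mounted at the origin on the work surface. World frame = base frame: x ahead of the robot, y to its left, z up, the work surface at z = 0. Lengths are in mm, angles in rad, forces in N, time in s.
With the tool pointing down it reaches from about 275 to 750 mm from the base axis. Payload 10.2 kg.
Tool frame: the origin (TCP) lies midway between the tips of the shut fingers; the grasp point (between the pads) lies 19 mm behind it; z points along the fingers, y is the direction in which the jaws open and shut (so a half turn about z gives the same grasp; the last joint's range is limited). The gripper opens to 85 mm and grips with 20 to 120 N. Pads are 22 mm wide; open, the fingers measure 114 mm over their backs; the gripper's body (76 mm by 85 mm) begins 54 mm behind the grasp point. The pads swing forward as they close: fully open they stand 13 mm farther back than shut.
Start: joints at [-1.517, 0.313, 1.498, -0, 1.331, -0.223], TCP at [143.458, -505.026, 231.294] pointing down, gripper open.
Joint ranges: [-2.94, 2.94], [-0.97, 2.17], [0.19, 2.56], [-1.23, 4.37], [0.02, 3.11], [-2.88, 2.88]. Speed limits (rad/s): [2.39, 2.39, 3.01, 3.14, 3.14, 3.14].

## Interface

Orientations are given as a unit quaternion [w, x, y, z].
In Python, from rig import sense, optics, ctrl gives the robot as it stands.
- The arm moves only by the tool play_rows, never from a script. Its argument "plan" is a list of rows, each a list of 7 numbers: the shift along the world's x, y, z in mm, then the turn, a rotation vector about the world's x, y, z in rad, then the opening, from -1 (shut) to 1 (fully open), so that 0 is half open. A call has 1 to 5 rows; each row shifts and turns the pose as measured when the row begins; what a row does not reach is not made up. A row lasts 1/12 s, in which the tool goes at most 41.7 mm and 7.16 degrees, less where a joint would pass 70% of its speed; a pose out of reach is approached as far as the arm can. A call is refused whole if a number of a shift passes 41.7 or a number of a turn 0.125, either way. A call with a gripper value outside its range is refused whole. The fingers move at their own pace and stop on an object; "grip_force" is the grip in N (left out, the last holds). Time passes only in rows, so rows that do not move let the fingers close. It gives the time, the measured TCP pose, the force and the opening at its end, in the units of the state.
- sense(): the state, without advancing time (a new reading comes with each control period).
- optics.capture(name): name is "side" or "top"; returns a dict with "img" (480x640x3 uint8, blue, green, red), "fx", "fy", "cx", "cy" (pixels), "world_to_cam" (4x4, takes a point from world to camera coordinates). Camera axes: x right, y up, looking along -z (the intrinsics and any distortion apply to the point x, -y, -z); pixel columns grow to the right and rows downward; lengths in mm; the calibration is good to about 2 mm. A picture is of the moment at which its call begins. There is no depth.
- ctrl.finish_job(): hands the job in, once; it reports no verdict.
The state is a dict: "time_s": time; "joints": joint angles; "dq": joint speeds; "tau": joint torques, N m; "eef_pos": TCP position; "ee_rot": TCP orientation; "force": force on the tool from outside, world axes, zero at the start; "wrist_torque": the same for the moment, N m; "grip_width": opening from 0.0 (shut) to 1.0 (fully open).
Only numpy, scipy, OpenCV 4.12 (cv2) and the standard library are available. Lean on these libraries where they do the work, as an engineer would, in place of code of your own. Each camera call takes 0.05 s, during which the arm holds its last target. There are 200 camera calls.

## Working session

There is one attempt and no reset: what is moved stays moved. The work goes in short steps, Python scripts to look and compute and a tool call to move; the robot and the scene stay as the last step left them, time stands still between calls to the robot, and variables do not carry over. Pictures are saved under pics/ and viewed, about 8 in all and at most 12, crops included, and the job is handed in when it is done.

Besides the shell and the picture viewer there is one more tool, called after "Emit:" by a JSON object that holds its "op" and its "data". play_rows: Moves the arm, as the interface text tells. Its arguments: {"type":"object","properties":{"plan":{"type":"array"},"grip_force":{"type":"number"}},"required":["plan"]}

```bash
mkdir -p pics; ls
python3 - <<'E'
from rig import sense, optics, ctrl
import cv2,numpy as np
print(sense())
for n in("top","side"):
    c=optics.capture(n); cv2.imwrite(f"pics/{n}0.png",c["img"]); print({k:c[k] for k in c if k!="img"})
E
```

```text
pics
{'time_s': 0.0, 'joints': array([-1.51741428e+00,  3.13405974e-01,  1.49842413e+00, -2.16981165e-05,
        1.33098352e+00, -2.23397549e-01]), 'dq': array([-0.00043071, -0.0021387 ,  0.00059512, -0.00014201, -0.0001945 ,
       -0.00084117]), 'tau': array([-9.55948090e-04, -4.12265110e+01, -2.59742010e+01, -2.56914582e-04,
        4.21508492e-03, -9.56145840e-06]), 'eef_pos': array([ 143.4316229 , -504.76676144,  230.76247374]), 'ee_rot': array([-6.09179116e-04,  9.90438864e-01,  1.37951020e-01,  4.13348494e-05]), 'force': array([ 0.28361034, -0.71664383, -0.02113335]), 'wrist_torque': array([ 0.01643279, -0.01658351, -0.04722694]), 'grip_width': 1.0000744109893531}
{'fx': 439.216922613473, 'fy': 439.216922613473, 'cx': 319.17842200434904, 'cy': 242.06953287466743, 'world_to_cam': array([[ 1.17297641e-01, -9.93092057e-01, -3.07063375e-03,
        -5.68963042e+01],
       [ 9.71336898e-01,  1.14083252e-01,  2.08541706e-01,
        -5.66940273e+02],
       [-2.06750804e-01, -2.74440701e-02,  9.78008654e-01,
        -8.17246336e+02],
       [ 0.00000000e+00,  0.00000000e+00,  0.00000000e+00,
         1.00000000e+00]])}
{'fx': 509.8538254027034, 'fy': 509.8538254027034, 'cx': 328.08776415614636, 'cy': 236.3426444942548, 'world_to_cam': array([[ 9.70123199e-01, -2.41948233e-01, -1.79452310e-02,
        -5.38293062e+02],
       [ 1.90427712e-01,  7.13536537e-01,  6.74242462e-01,
        -1.65411131e+02],
       [-1.50327195e-01, -6.57515523e-01,  7.38291996e-01,
        -9.75016917e+02],
       [ 0.00000000e+00,  0.00000000e+00,  0.00000000e+00,
         1.00000000e+00]])}
```

View pics/top0.png

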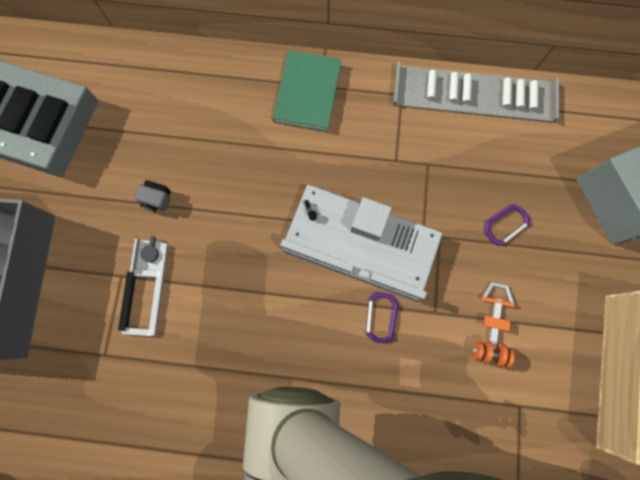

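View pics/side0.png

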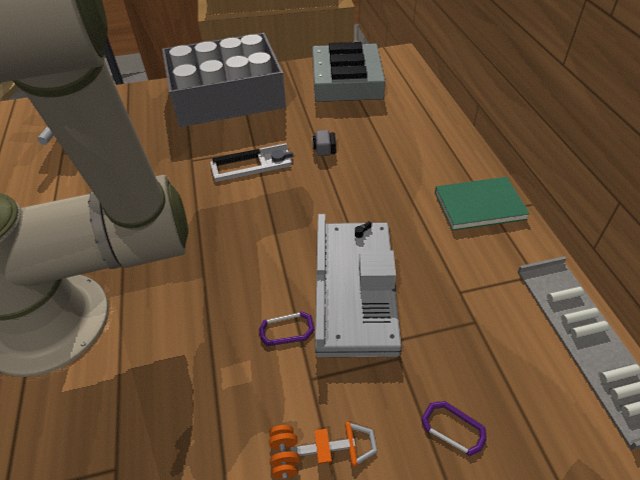

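The case sits at about (360,242) in top and (357,287) in side. The groove seems to show near (362,272) in top, so I'll take enlarged crops.

Run:
```python
import cv2,numpy as np
a=cv2.imread("pics/top0.png")[175:310,270:450]; b=cv2.imread("pics/side0.png")[205:365,295:415]
cv2.imwrite("pics/tc.png",cv2.resize(a,None,fx=4.4,fy=4.4,interpolation=cv2.INTER_CUBIC))
cv2.imwrite("pics/sc.png",cv2.resize(b,None,fx=3.75,fy=3.75,interpolation=cv2.INTER_CUBIC))
```

```text
(no output)
```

View pics/tc.png

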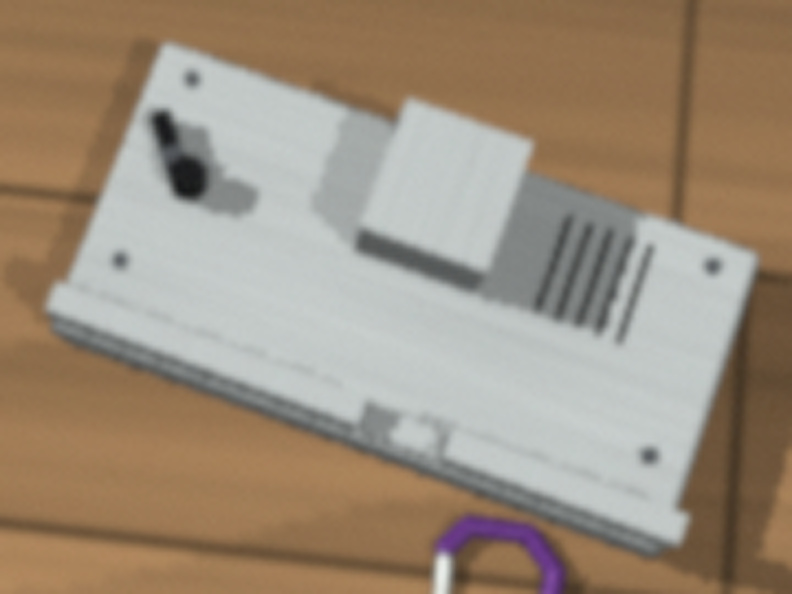

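View pics/sc.png

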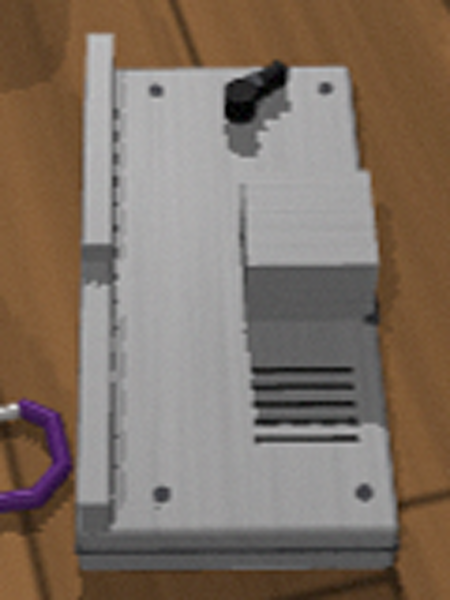

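The top crop shows the rail from (53,297) to (687,530), with the groove at about (366,416) to (446,444). In the side crop the groove lies between rows 245 and 283. The toggle is under the cover and the whistle is near the +y end. Next I fit the case pose.

```bash
cat > h.py <<'E'
import numpy as np, json
from scipy.optimize import least_squares
from rig import sense, optics
def proj(c,P):
    P=np.atleast_2d(P); q=(c["world_to_cam"]@np.c_[P,np.ones(len(P))].T)[:3]
    return np.c_[c["cx"]+c["fx"]*q[0]/-q[2], c["cy"]+c["fy"]*q[1]/q[2]]
def c2w(p,X):
    X=np.atleast_2d(X); c,s=np.cos(p[2]),np.sin(p[2])
    return np.c_[p[0]+c*X[:,0]-s*X[:,1],p[1]+s*X[:,0]+c*X[:,1],X[:,2]]
def unc(uv,off,s): return (np.array(uv)+.5)/s-.5+np.array(off)
E
python3 - <<'E'
from h import *
T=optics.capture("top");S=optics.capture("side")
X=[[-59,150,64],[-73,150,64],[-59,-150,64],[-73,-150,64],[75,150,38],[75,-150,38]]
ut=unc([[60,283],[46,312],[690,515],[683,545],[167,42],[757,255]],(270,175),4.4)
us=unc([[113,35],[88,35],[108,503],[78,503],[347,68],[397,530]],(295,205),3.75)
f=lambda p:np.r_[(proj(T,c2w(p,X))-ut).ravel(),(proj(S,c2w(p,X))-us).ravel()]
r=least_squares(f,[650,-100,0],loss="soft_l1"); p=r.x;print(p,np.round(f(p).reshape(-1,2),1).tolist())
np.save("case.npy",p)
# groove
for c,uv,nm in((T,unc([[366,416],[446,444]],(270,175),4.4),"top"),(S,unc([[98,245],[95,283]],(295,205),3.75),"side")):
    print(nm,[least_squares(lambda y:(proj(c,c2w(p,[[-66,y[0],64]]))-u).ravel(),[0]).x[0] for u in uv])
for n,q in dict(left=[-66,135,64],right=[-66,-135,64],tog0=[38-14.4,0,46+26.3],tog1=[38+14.4,0,72.3]).items(): print(n,c2w(p,[q]))
# carabiner a, whistle approx
E
```

```text
[ 5.89018457e+02 -7.61655926e+01 -2.43521831e-01] [[-1.0, -0.7], [-0.4, -0.8], [-0.4, -0.1], [-1.0, -0.2], [-0.8, -1.3], [1.3, -0.9], [-0.8, 0.6], [-0.9, 0.7], [-0.3, 1.2], [-0.6, 1.3], [-0.0, -0.4], [0.3, 1.1]]
top [np.float64(-2.410430153725098), np.float64(-39.89810015022263)]
side [np.float64(1.9519871121086656), np.float64(-22.23923374599626)]
left [[557.51727413  70.76526014  64.        ]]
right [[ 492.41432517 -191.26833702   64.        ]]
tog0 [[611.92213411 -81.85607261  72.3       ]]
tog1 [[639.87238447 -88.80038717  72.3       ]]
```

Emit:
{"op": "play_rows", "data": {"plan": [[26,23,-5,0,0,0.081,-1],[26,23,-5,0,0,0.081,-1],[26,23,-5,0,0,0.081,-1],[26,23,-5,0,0,0.081,-1],[26,23,-5,0,0,0.081,-1]], "grip_force": 40}}

```text
time_s: 0.62
eef_pos: [273.0, -388.8, 204.5]
ee_rot: [0.0, 0.942, 0.337, -0.0]
force: [0.5, -0.8, -0.1]
grip_width: 0.301
```

Emit:
{"op": "play_rows", "data": {"plan": [[26,23,-5,0,0,0.081,-1],[26,23,-5,0,0,0.081,-1],[26,23,-5,0,0,0.081,-1],[26,23,-5,0,0,0.081,-1],[26,23,-5,0,0,0.081,-1]]}}

```text
time_s: 1.03
eef_pos: [408.0, -266.6, 178.3]
ee_rot: [0.0, 0.849, 0.528, -0.0]
force: [-0.4, -0.4, 0.5]
grip_width: -0.001
```

Emit:
{"op": "play_rows", "data": {"plan": [[24,21,-15,0,0,0.06,-1],[24,21,-15,0,0,0.06,-1],[24,21,-20,0,0,0.06,-1],[12,12,-20,0,0,0.034,-1],[0,0,-10,0,0,0,-1]]}}

```text
time_s: 1.45
eef_pos: [499.6, -182.8, 96.1]
ee_rot: [0.003, 0.781, 0.624, 0.001]
force: [-0.5, 0.5, -0.6]
grip_width: -0.004
```

Run:
```python
from h import *
import cv2
p=np.load("case.npy"); s=sense(); e=s["eef_pos"]; q=s["ee_rot"]
print(e,2*np.arctan2(q[2],q[1]), "target yaw",p[2]+np.pi/2)
print("target right",c2w(p,[[-66,-135,64]]),"delta",c2w(p,[[-66,-135,64]])[0]-e)
a=optics.capture("top")["img"][170:330,300:480]; b=optics.capture("side")["img"][210:370,265:425]
a=cv2.resize(a,(450,400),interpolation=cv2.INTER_CUBIC);b=cv2.resize(b,(350,350),interpolation=cv2.INTER_CUBIC)
o=np.zeros((400,800,3),np.uint8);o[:,:450]=a;o[:350,450:]=b;cv2.imwrite("pics/m1.png",o)
```

```text
[ 499.58938583 -182.8392756    96.1271078 ] 1.348149858504959 target yaw 1.327274496012465
target right [[ 492.41432517 -191.26833702   64.        ]] delta [ -7.17506066  -8.42906142 -32.1271078 ]
```

View pics/m1.png

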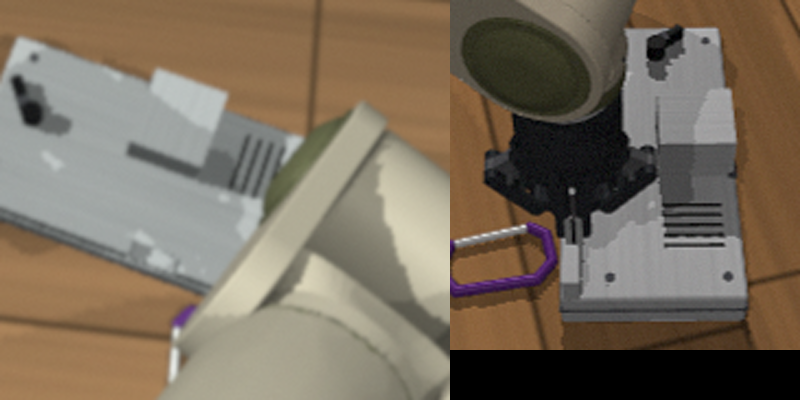

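Run:
```python
from h import *
S=optics.capture("side"); p=np.load("case.npy"); e=sense()["eef_pos"]; ax=np.array([np.cos(p[2]),np.sin(p[2])])
for u in ([281,285],[358.6,281]):
    # intersect with vertical plane through TCP spanned by jaw axis and z
    r=least_squares(lambda a:(proj(S,[[e[0]+a[0]*ax[0],e[1]+a[0]*ax[1],e[2]+a[1]]])-u).ravel(),[0,40]); print(r.x)
```

```text
[-59.22219351  92.83406624]
[ 60.35311445 100.68328639]
```

Emit:
{"op": "play_rows", "data": {"plan": [[-7,-8,-10,0,0,-0.02,-1],[0,0,-10,0,0,0,-1],[0,0,-5,0,0,0,-1],[0,0,0,0,0,0,-1]]}}

```text
time_s: 1.93
eef_pos: [490.7, -198.4, 76.4]
ee_rot: [0.007, 0.791, 0.611, 0.002]
force: [0.5, 0.1, -0.2]
grip_width: 0.001
```

Emit:
{"op": "play_rows", "data": {"plan": [[2,7,-3,0,0,0.01,-1],[0,0,-3,0,0,0,-1],[0,0,-2,0,0,0,-1],[0,0,-2,0,0,0,-1],[0,0,0,0,0,0,-1]]}}

```text
time_s: 2.35
eef_pos: [493.7, -191.3, 67.3]
ee_rot: [0.008, 0.788, 0.615, 0.002]
force: [-0.5, -0.3, 0.2]
grip_width: 0.003
```

Emit:
{"op": "play_rows", "data": {"plan": [[0,0,-2,0,0,0,-1],[0,0,-1,0,0,0,-1],[0,0,-1.5,0,0,0,-1],[0,0,-1.5,0,0,0,-1]]}}

```text
time_s: 2.68
eef_pos: [494.1, -191.3, 64.0]
ee_rot: [0.009, 0.788, 0.616, 0.002]
force: [-9.4, 4.6, 22.8]
grip_width: 0.002
```

Emit:
{"op": "play_rows", "data": {"plan": [[1.5,7,-0.3,0,0,0,-1],[1.5,7,-0.3,0,0,0,-1],[1.5,7,-0.3,0,0,0,-1],[1.5,7,-0.3,0,0,0,-1],[1.5,7,-0.3,0,0,0,-1]]}}

```text
time_s: 3.1
eef_pos: [502.9, -156.4, 64.2]
ee_rot: [0.011, 0.788, 0.615, 0.002]
force: [-0.1, -2.4, 4.1]
grip_width: 0.005
```

Emit:
{"op": "play_rows", "data": {"plan": [[1.4,7,-0.3,0.005,0.005,0,-1],[1.4,7,-0.3,0.005,0.005,0,-1],[1.4,7,-0.3,0.003,0.004,0,-1],[1.4,7,-0.3,0,0,0,-1],[1.4,7,-0.3,0,0,0,-1]]}}

```text
time_s: 3.52
eef_pos: [512.1, -119.2, 64.0]
ee_rot: [0.003, 0.788, 0.616, 0.001]
force: [-0.4, -3.1, 5.5]
grip_width: -0.001
```

Emit:
{"op": "play_rows", "data": {"plan": [[0.8,4.5,-0.4,0,0,0,-1],[0.8,4.5,-0.4,0,0,0,-1],[0.8,4.5,-0.4,0,0,0,-1],[0.8,4,-0.4,0,0,0,-1],[0.8,4,-0.4,0,0,0,-1]]}}

```text
time_s: 3.93
eef_pos: [518.3, -96.0, 64.0]
ee_rot: [0.005, 0.787, 0.616, 0.0]
force: [-1.1, -4.5, 5.8]
grip_width: 0.0
```

Emit:
{"op": "play_rows", "data": {"plan": [[0.4,3,-0.6,0,0,0,-1],[0.4,3,-0.6,0,0,0,-1],[0.4,3,-0.6,0,0,0,-1],[0.4,3,-0.6,0,0,0,-1]]}}

```text
time_s: 4.27
eef_pos: [520.0, -81.1, 61.0]
ee_rot: [0.004, 0.787, 0.617, 0.0]
force: [-0.2, 0.3, 0.5]
grip_width: -0.0
```

The tip dropped into the groove at about case y = -21. Now I go down to the key.

Emit:
{"op": "play_rows", "data": {"plan": [[0,0,-2,0,0,0,-1],[0,0,-2,0,0,0,-1],[0,0,-2,0,0,0,-1],[0,0,-1,0,0,0,-1],[0,0,0,0,0,0,-1]]}}

```text
time_s: 4.68
eef_pos: [519.2, -79.3, 51.9]
ee_rot: [0.002, 0.787, 0.617, -0.0]
force: [0.6, 0.9, 2.6]
grip_width: 0.0
```

Emit:
{"op": "play_rows", "data": {"plan": [[0,0,-1.5,0,0,0,-1],[0,0,-1.5,0,0,0,-1],[0,0,-1.5,0,0,0,-1],[0,0,-1.5,0,0,0,-1],[0,0,-1.5,0,0,0,-1]]}}

```text
time_s: 5.1
eef_pos: [519.2, -79.3, 44.5]
ee_rot: [0.002, 0.787, 0.617, -0.0]
force: [-0.8, 1.2, 2.3]
grip_width: -0.0
```

Emit:
{"op": "play_rows", "data": {"plan": [[0,0,-1,0,0,0,-1],[0,0,-1,0,0,0,-1],[0,0,-1,0,0,0,-1]]}}

```text
time_s: 5.35
eef_pos: [519.4, -79.3, 44.0]
ee_rot: [0.002, 0.787, 0.617, -0.0]
force: [-6.3, 2.7, 16.5]
grip_width: 0.0
```

Run:
```python
from h import *
import cv2
print(sense()["force"],sense()["eef_pos"])
b=optics.capture("side")["img"][190:370,265:445]
cv2.imwrite("pics/m2.png",cv2.resize(b,(540,540),interpolation=cv2.INTER_CUBIC))
```

```text
[-6.32130199  2.70488324 16.49585823] [519.37533826 -79.30736517  43.98416064]
```

View pics/m2.png

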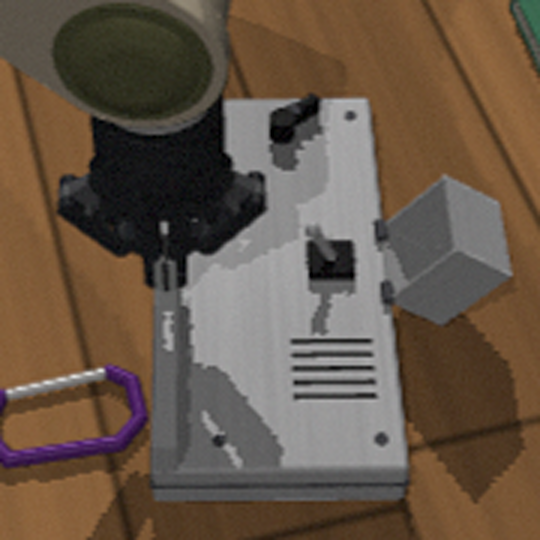

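The side picture shows the cover fully open at (445,250) and the toggle exposed at (315,235), leaning towards the rail. The key met its stop at z = 44. Next I lift and go behind the toggle.

Emit:
{"op": "play_rows", "data": {"plan": [[0,0,15,0,0,0,-1],[0,0,20,0,0,0,-1],[0,0,15,0,0,0,-1],[20,1,2,0,0,0,-1],[20,1,0,0,0,0,-1]]}}

```text
time_s: 5.82
eef_pos: [557.5, -77.6, 97.4]
ee_rot: [0.001, 0.787, 0.617, -0.001]
force: [-0.5, -1.0, 1.8]
grip_width: 0.001
```

Emit:
{"op": "play_rows", "data": {"plan": [[15,1,0,0,0,0,-1],[10,1,-2,0,0,0,-1],[0,0,0,0,0,0,-1],[0,0,0,0,0,0,-1]]}}

```text
time_s: 6.15
eef_pos: [586.0, -76.1, 94.6]
ee_rot: [0.003, 0.787, 0.617, -0.001]
force: [-0.3, 0.4, 0.6]
grip_width: -0.001
```

Run:
```python
from h import *
import cv2
p=np.load("case.npy"); s=sense(); e=s["eef_pos"]; print(e, s["ee_rot"], c2w(p,[[-2,0,66]])[0]-e)
S=optics.capture("side")
b=S["img"][220:340,325:425]
print("expected ball px", proj(S,c2w(p,[[23.6,0,72.3],[38,0,46]])), "tip", proj(S,[e]))
cv2.imwrite("pics/m3.png",cv2.resize(b,(500,600),interpolation=cv2.INTER_CUBIC))
```

```text
[586.0150804  -76.08212488  94.57699325] [ 0.00257848  0.78718574  0.61670981 -0.00098776] [  1.06238672   0.39877632 -28.57699325]
expected ball px [[367.31956595 267.44141378]
 [374.2924353  275.96931573]] tip [[353.45152836 260.3079021 ]]
```

View pics/m3.png

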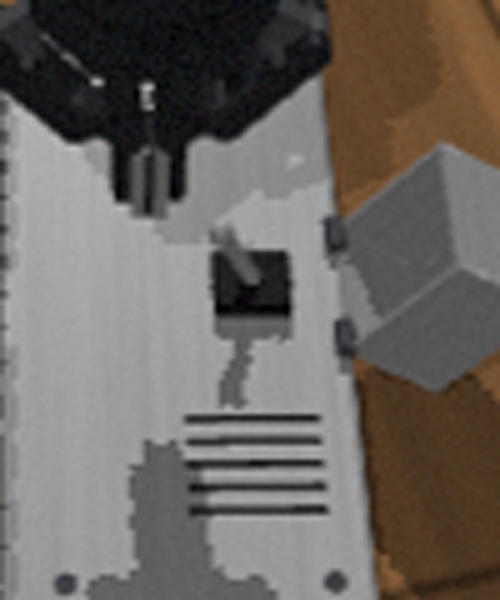

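The picture shows the tip at (150,205), well to the left of the ball at (220,232), and the ball is where it was expected. I descend to z of about 66.

Emit:
{"op": "play_rows", "data": {"plan": [[0,0,-10,0,0,0,-1],[0,0,-10,0,0,0,-1],[0,0,-6,0,0,0,-1],[0,0,-2,0,0,0,-1],[0,0,0,0,0,0,-1]]}}

```text
time_s: 6.62
eef_pos: [583.1, -76.2, 62.6]
ee_rot: [0.001, 0.787, 0.616, -0.002]
force: [0.6, 0.6, -0.0]
grip_width: 0.002
```

Emit:
{"op": "play_rows", "data": {"plan": [[4,-1,1,0,0,0,-1],[4,-1,1,0,0,0,-1],[4,-1,0,0,0,0,-1],[4,-1,0,0,0,0,-1],[4,-1,0,0,0,0,-1]]}}

```text
time_s: 7.03
eef_pos: [604.5, -81.6, 66.0]
ee_rot: [0.001, 0.787, 0.616, -0.002]
force: [-1.9, 0.7, 2.3]
grip_width: -0.003
```

Emit:
{"op": "play_rows", "data": {"plan": [[3,-0.8,0,0,0,0,-1],[3,-0.8,0,0,0,0,-1],[3,-0.8,0,0,0,0,-1],[2,-0.5,0,0,0,0,-1]]}}

```text
time_s: 7.37
eef_pos: [617.6, -85.0, 66.5]
ee_rot: [0.002, 0.787, 0.616, -0.002]
force: [-0.6, 1.6, -0.5]
grip_width: 0.0
```

Emit:
{"op": "play_rows", "data": {"plan": [[1.5,-0.4,0,0,0,0,-1],[1.5,-0.4,0,0,0,0,-1],[1.5,-0.4,0,0,0,0,-1]]}}

```text
time_s: 7.62
eef_pos: [622.2, -86.1, 65.7]
ee_rot: [0.001, 0.787, 0.616, -0.002]
force: [-1.8, 0.0, -1.0]
grip_width: -0.001
```

Emit:
{"op": "play_rows", "data": {"plan": [[1.5,-0.4,0,0,0,0,-1],[1.5,-0.4,0,0,0,0,-1],[1.5,-0.4,0,0,0,0,-1]]}}

```text
time_s: 7.87
eef_pos: [623.9, -86.5, 65.1]
ee_rot: [-0.003, 0.787, 0.617, -0.005]
force: [-12.5, 2.3, 8.6]
grip_width: -0.002
```

Firm stop at 12.5 N, which fits the toggle's end. I back off, rise and come clear.

Emit:
{"op": "play_rows", "data": {"plan": [[-8,2,0,0,0,0,-1],[-12,3,2,0,0,0,-1],[-5,1,20,0,0,0,-1],[0,0,35,0,0,0,-1],[0,0,35,0,0,0,-1]]}}

```text
time_s: 8.28
eef_pos: [594.7, -79.5, 152.5]
ee_rot: [-0.008, 0.787, 0.616, -0.009]
force: [1.2, 0.2, 0.7]
grip_width: 0.001
```

Emit:
{"op": "play_rows", "data": {"plan": [[-20,-20,20,0,0,0,-1],[-25,-30,5,0,0,0,-1],[-25,-30,0,0,0,0,-1],[-25,-30,0,0,0,0,-1],[-25,-30,0,0,0,0,-1]]}}

```text
time_s: 8.7
eef_pos: [476.9, -220.3, 188.4]
ee_rot: [0.001, 0.784, 0.621, -0.004]
force: [-0.1, -1.1, -0.2]
grip_width: -0.002
```

Emit:
{"op": "play_rows", "data": {"plan": [[-25,-30,0,0,0,0,-1],[-25,-30,0,0,0,0,-1],[-15,-20,0,0,0,0,-1],[0,0,0,0,0,0,-1],[0,0,0,0,0,0,-1]]}}

```text
time_s: 9.12
eef_pos: [404.8, -309.7, 190.6]
ee_rot: [0.005, 0.786, 0.618, -0.004]
force: [0.2, -0.0, -0.2]
grip_width: 0.001
```

Run:
```python
from h import *
import cv2
p=np.load("case.npy"); S=optics.capture("side");T=optics.capture("top")
for c in(S,T): print("ball thrown/unthrown",proj(c,c2w(p,[[52.4,0,72.3],[23.6,0,72.3]])))
o=np.zeros((600,800,3),np.uint8)
o[:,:400]=cv2.resize(S["img"][210:360,315:415],(400,600),interpolation=cv2.INTER_CUBIC)
o[:300,400:]=cv2.resize(T["img"][180:300,280:440],(400,300),interpolation=cv2.INTER_CUBIC)
o[300:,400:]=cv2.resize(S["img"],(400,300)); cv2.imwrite("pics/m4.png",o); print(sense()["force"],sense()["eef_pos"])
```

```text
ball thrown/unthrown [[382.63651878 267.25794083]
 [367.31956595 267.44141378]]
ball thrown/unthrown [[372.36404777 212.23106742]
 [367.5733632  225.33347536]]
[ 0.39046222 -0.56889496 -0.4656833 ] [ 405.58998318 -308.78198429  190.46181786]
```

View pics/m4.png

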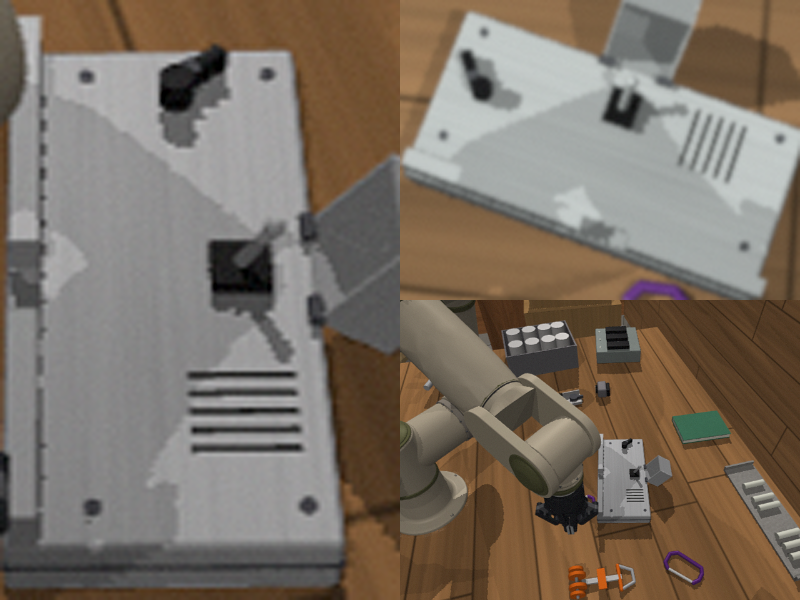

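The ball in the side crop is at (275,228), which is px (384,267), against (383,267) expected for thrown. The cover is open and the whistle and carabiner lie as before. The arm is clear, so I hand in.

```bash
python3 -c "
from rig import ctrl
print(ctrl.finish_job())"
```

```text
the job is handed in; nothing more can be done
None
```

The cover is open, the toggle is thrown, and the job was handed in at about 9 s of the 67 s allowed.

- **Rail and key:** I set the shut fingertips on the rail's right (-y) end block and slid them along at about 4–6 N. They dropped into the groove at about case y = -21 mm. I pressed the key down to its stop, tip at z = 44.0 mm with about 16 N, and the picture showed the cover fully open.
- **Toggle:** I pushed it away from the rail until it met a firm stop at about 12 N, then backed off and lifted clear.
- **Last checks:** The toggle's ball appeared at pixel (384, 267), against (383, 267) expected for fully thrown. The cover was still open, the whistle looked undisturbed, and the force on the tool was near zero. I compared the other loose gear with the first pictures only roughly; the arm partly hid the near carabiner and the ascender in the last side view. No check failed or disagreed.
- **Highest force:** About 23 N was reported at the first touch on the end block, well under the 120 N wrist limit.

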